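# Stack two filter plates in a spring-roller holder, pressing each one flat

### The job

Load the two filter plates into the metal holder, the blue-framed one at the bottom and the white-framed one flat on top of it. Each plate catches on the holder's sprung rollers, so after you have let go of the blue plate press down on it from above with the fingertips until it lies flat and fully home, and hold that firm press for a moment, before you bring the white plate; then do the same with the white one. Leave the timer, the pen, the reagent bottle and the capped cup where they are.

Things in the scene. Friction and masses are not known exactly. Their poses are not given: they have to be found in the camera images.
- holder_seat (a point): Centre of the holder's seat, the flat top (86 x 40 mm) of its pedestal, 22 mm above the worktop. x along the holder's long axis, y across, z up. Plates lie with their 90 mm side along x, either way round: gap 1.8 mm to the tower at each end, 1.2 mm to the posts and rails at each side. Seated, the first plate's underside is on the seat, the second plate's 12 mm above it.
- holder: The fixed metal holder: aluminium base 168 x 86 mm, 9 mm thick; origin at the centre of its underside, axes as holder_seat. A dark steel tower with a rounded lip, 53 mm high above the worktop, stands at each end, at x = 47 to 71 mm and x = -47 to -71 mm.
- holder_post (a point): Tip of one of four tapered steel guide posts, 60 mm high, 10 mm diameter, at x = +-36 mm, y = +-31 mm from holder_seat (this one at +, +). Between them, along each long side of the seat, an aluminium side rail 6 mm thick reaches 43 mm above the worktop (21 mm above the seat) and stops the fingers: a gripped plate cannot be carried down to its place, only laid in and pressed.
- rollers_far (a point): Middle between the two sprung rollers (10 mm diameter, 26 mm wide) in the tower at +x; the other tower has the same at -x. They lie 3 and 15 mm above the seat, stand 2 mm into the plates' space and yield outwards. A plate laid in rests on them about 5 or 17 mm too high, or tilted.
- press_far (a point): Point above the seat, 35 mm from its centre towards +x; there and at -35 mm a plate is pressed down past the rollers of that end with about 5 to 8 N (over the plate's middle about twice that), after which that end gives way and moves down by 5 to 12 mm. The point's height is that of the top of two seated plates, 24 mm above the seat.
- blue_plate_center (a point): Centre (half-way up) of the loose filter plate with a blue frame and an amber window: 90 x 50 x 12 mm, 60 to 130 g. x along its 90 mm side, y along its 50 mm side (grasp across this), z up. Its top is flat and solid, window included. It starts lying flat on the worktop, at z = 6 mm.
- blue_plate: The same blue-framed plate; origin at the centre of its underside.
- white_plate_center (a point): Centre (half-way up) of the loose filter plate with a white frame and a green window: size, mass and axes as for the blue one; starts flat on the worktop.
- white_plate: The same white-framed plate; origin at the centre of its underside.
- timer: White kitchen-style timer, 58 x 72 x 18 mm, lying loose; origin at the centre of its underside. Leave alone.
- marker_pen: Black marker pen, 131 mm long, lying loose; origin under its centre. Leave alone.
- reagent_bottle: White bottle with a red screw cap, 48 mm diameter, 105 mm high, standing loose; origin at the centre of its underside. Leave alone.
- capped_cup: White cup with a red lid, 48 mm diameter, 50 mm high, standing loose; origin at the centre of its underside. Leave alone.
Mind the look-alikes: they are no part of the job. What is shaped like the blue_plate but purple is not meant.

How it is judged:
By the outcome, as a careful person would: the job done as asked, in the order asked, and still so for the second after the job is handed in, with the robot touching nothing.
It also fails if it takes over 70 s, if anything falls off the work surface, if the arm or the gripper's body presses on something with over 40 N, if the wrist force passes 120 N, or if a joint passes its speed limit or range.

### The arm

A 6-joint arm with a two-finger parallel gripper is mounted at the origin on a cart in front of the work surface, level with it; the furniture and walls round the work are solid. World frame = base frame: x ahead of the robot, y to its left, z up, the work surface at z = 0. Lengths are in m, angles in rad, forces in N, time in s.
With the tool pointing down it reaches from about 0.35 to 0.85 m from the base axis. Payload 8.1 kg.
Tool frame: the origin (TCP) lies on the centre line of the jaws, within the pads' length; the fingertips stand 14 mm ahead of it and the grasp point (between the pads) lies 5 mm behind it; z points along the fingers, y is the direction in which the jaws open and shut (so a half turn about z gives the same grasp; the last joint's range is limited). The gripper opens to 93 mm and grips with 3 to 60 N. Pads are 15 mm wide; open, the fingers measure 128 mm over their backs; the gripper's body (75 mm by 188 mm) begins 65 mm behind the grasp point.
Start: joints at [-1.373, 0.13, 1.488, -0, 1.523, -0.085], TCP at [0.167, -0.576, 0.233] pointing down, gripper open.
Joint ranges: [-2.96, 2.96], [-0.89, 2.26], [0.02, 2.5], [-1.34, 4.48], [0, 2.73], [-2.66, 2.66]. Speed limits (rad/s): [2.39, 2.39, 2.79, 3.14, 3.14, 3.14].

### API

Orientations are given as a 3x3 rotation matrix whose columns are the frame's x, y, z axes.
In Python, from cell import env gives the robot as it stands. The module is installed in compiled form; this text tells all that it offers.
- The arm moves only by the tool carry_out, never from a script. Its argument "commands" is a list of rows, each a list of 5 numbers: the gripper command: -1 is fully open, 1 is shut, values between are in proportion, then the shift along the world's x, y, z each as a share of 20 cm, from -1 to 1, then the turn about the world's z as a share of 180 degrees, from -1 to 1. In form: [[grip, x, y, z, twist], ...]. A call has 1 to 20 rows; each row shifts and turns the commanded pose from where the row before left it; what a row does not reach is not made up. A row lasts 1/10 s, in which the tool goes at most 50 mm and 8.59 degrees, less where a joint would pass 70% of its speed; a pose out of reach is approached as far as the arm can. A call with a number of a shift or a turn outside -1 to 1 is refused whole. A call with a gripper value outside its range is refused whole. The fingers move at their own pace and stop on an object; the grip force is fixed at half the most. Time passes only in rows, so rows that do not move let the fingers close. It gives the time, the measured TCP pose, the force and the opening at its end, in the units of the state.
- env.observe(): the state, without advancing time (a new reading comes with each control period).
- env.read_camera(name): name is "side" or "top"; returns (picture, depth): 480x640x3 uint8, blue, green, red; 480x640 float32, m along the optical axis (not along the pixel's ray), 0 where there is no reading.
- env.camera_info(name): a dict with "mtx" (3x3 intrinsics, pixels), "R" (3x3) and "t" (3): a world point X has camera coordinates R X + t. Camera axes: x right, y down, z forward; pixel columns grow to the right and rows downward; lengths in m; the calibration is good to about 2 mm. A picture is of the moment at which its call begins. camera_info takes no time and is no camera call.
- env.close_job(): hands the job in, once; it reports no verdict.
The state is a dict: "t": time; "joint_pos": joint angles; "qd": joint speeds; "joint_torque": joint torques, N m; "ee_pos": TCP position; "eef_rot": TCP orientation; "wrist_force": force on the tool from outside, world axes, zero at the start; "moment": the same for the moment, N m; "grip_width": finger opening in m.
Only numpy, scipy, OpenCV 4.12 (cv2) and the standard library are available. Lean on these libraries where they do the work, as an engineer would, in place of code of your own. Each camera call takes 0.05 s, during which the arm holds its last target. There are 200 camera calls.

## Working session

There is one attempt and no reset: what is moved stays moved. The work goes in short steps, Python scripts to look and compute and a tool call to move; the robot and the scene stay as the last step left them, time stands still between calls to the robot, and variables do not carry over. Pictures are saved under pics/ and viewed, about 8 in all and at most 12, crops included, and the job is handed in when it is done.

Besides the shell and the picture viewer there is one more tool, called as name([rows], argument=value, ...), one row to a line, values as JSON. carry_out: Moves the arm, as the interface text tells. Its arguments: {"type":"object","properties":{"commands":{"type":"array"}},"required":["commands"]}

```bash
mkdir -p pics; python3 - <<'E'
from cell import env
import cv2,numpy as np
for n in("top","side"):
    p,d=env.read_camera(n); cv2.imwrite(f"pics/{n}0.png",p); np.save(f"{n}0.npy",d)
    i=env.camera_info(n); print(n,i["mtx"].round(1).tolist(),i["R"].round(3).tolist(),i["t"].round(3).tolist())
s=env.observe();print(s)
E
```

```text
top [[487.5, 0.0, 320.8], [0.0, 487.5, 247.3], [0.0, 0.0, 1.0]] [[-0.004, -1.0, 0.005], [-0.987, 0.003, -0.159], [0.159, -0.006, -0.987]] [0.07, 0.522, 1.27]
side [[444.6, 0.0, 320.1], [0.0, 444.6, 235.7], [0.0, 0.0, 1.0]] [[-0.903, -0.43, 0.002], [-0.175, 0.362, -0.916], [0.393, -0.827, -0.402]] [0.522, 0.108, 1.03]
{'t': 0.1, 'joint_pos': array([-1.37338847e+00,  1.31080875e-01,  1.48916190e+00,  1.05062817e-05,
        1.52298502e+00, -8.53886435e-02]), 'qd': array([-0.00043935, -0.00287587, -0.00201824, -0.00099687,  0.00135751,
        0.00070702]), 'joint_torque': array([ 1.43962221e-03, -5.61338067e+01, -4.93100202e+01,  7.69671751e-02,
        2.90146231e-02, -6.42180794e-05]), 'ee_pos': array([ 0.16736224, -0.57568451,  0.23169982]), 'eef_rot': array([[ 9.60279018e-01,  2.79041416e-01, -3.10407722e-04],
       [ 2.79041548e-01, -9.60277687e-01,  1.60544658e-03],
       [ 1.49908476e-04, -1.62829331e-03, -9.99998663e-01]]), 'wrist_force': array([ 0.48169037, -0.32754496,  0.30664687]), 'moment': array([ 0.04654352,  0.03441188, -0.01909352]), 'grip_width': 0.09340531239151618}
```

View pics/top0.png

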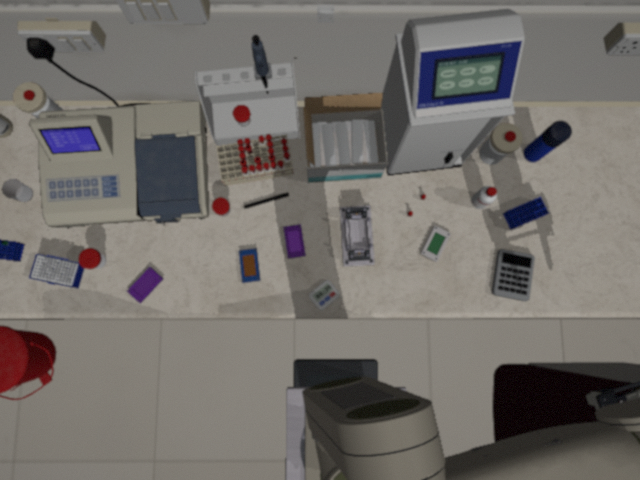

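View pics/side0.png

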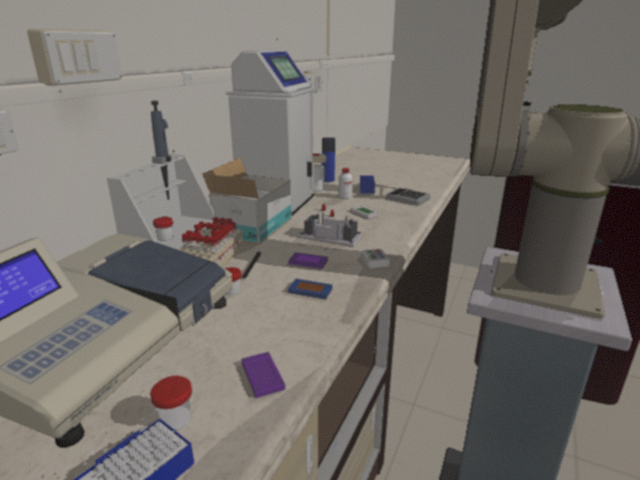

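The top view shows the blue plate at (249,264), the holder at (357,236), the white plate at (434,242) and the timer at (323,294). The purple look-alikes are at (293,241) and (145,283). Next I'll measure these and enlarge the region.

```bash
cat > h.py <<'E'
import cv2,numpy as np
from cell import env
def proj(n,X):
    i=env.camera_info(n);c=np.atleast_2d(X)@i["R"].T+i["t"];u=c@i["mtx"].T;return u[:,:2]/u[:,2:]
def atz(n,px,z):
    i=env.camera_info(n);px=np.atleast_2d(px);r=np.c_[px,np.ones(len(px))]@np.linalg.inv(i["mtx"]).T@i["R"]
    o=-i["R"].T@i["t"];return o+r*((z-o[2])/r[:,2])[:,None]
def cloud(n,d):
    i=env.camera_info(n);v,u=np.mgrid[:480,:640];r=np.stack([u,v,np.ones_like(u)],-1)@np.linalg.inv(i["mtx"]).T
    return (r*d[...,None]-i["t"])@i["R"]
def rect(n,m,z):
    "rectangle of mask pixels, intersected with plane z, by moments: centre, yaw, side lengths"
    v,u=np.nonzero(m);P=atz(n,np.c_[u,v],z)[:,:2];c=P.mean(0);w,V=np.linalg.eigh(np.cov((P-c).T))
    a=np.degrees(np.arctan2(V[1,1],V[0,1]));return c,a,np.sqrt(12*w)[::-1],len(u)
E
python3 - <<'E'
from h import *
p=cv2.imread("pics/top0.png");d=np.load("top0.npy");C=cloud("top",d)
for nm,(u,v) in dict(blue=(249,264),white=(434,242),timer=(323,294),holder=(357,236)).items():
    r=26 if nm!="holder" else 36
    s=np.s_[v-r:v+r,u-r:u+r]
    z=C[...,2][s];print(nm,"table z",np.median(z).round(4),"z pct",np.percentile(z,[2,50,80,90,95,99]).round(3))
    for lo in ((.006,) if nm!="holder" else (.004,.03,.045)):
        m=np.zeros((480,640),bool);m[s]=(z>lo);k,l,st,_=cv2.connectedComponentsWithStats(m.astype(np.uint8))
        j=1+np.argmax(st[1:,4]);m=l==j if lo<.04 else m
        print(lo,rect("top",m,{.006:.012,.004:.009}.get(lo,.05)))
c=p[190:310,220:460];c=cv2.resize(c,None,fx=3.3,fy=3.3,interpolation=cv2.INTER_CUBIC);cv2.imwrite("pics/crop1.png",cv2.convertScaleAbs(c,alpha=1.3))
E
```

```text
blue table z 0.0011 z pct [-0.005  0.001  0.008  0.012  0.014  0.017]
0.006 (array([0.47691055, 0.26495071]), np.float64(-171.48812085546624), array([0.09093022, 0.05053275]), 590)
white table z 0.0008 z pct [-0.006  0.001  0.008  0.012  0.013  0.017]
0.006 (array([ 0.53650697, -0.24803888]), np.float64(151.541689556666), array([0.09269168, 0.05110351]), 575)
timer table z 0.0006 z pct [-0.016  0.001  0.013  0.018  0.02   0.023]
0.006 (array([0.39586141, 0.06066955]), np.float64(129.95520082132782), array([0.07125699, 0.05707575]), 563)
holder table z 0.002 z pct [-0.006  0.002  0.019  0.035  0.046  0.054]
0.004 (array([ 0.55930096, -0.0308733 ]), np.float64(-177.4396495763315), array([0.16741409, 0.08584035]), 1827)
0.03 (array([ 0.61675774, -0.02790858]), np.float64(94.95182048423011), array([0.05967899, 0.03057355]), 182)
0.045 (array([ 0.55926897, -0.02836825]), np.float64(-178.4692352602471), array([0.19276891, 0.08961798]), 303)
```

View pics/crop1.png

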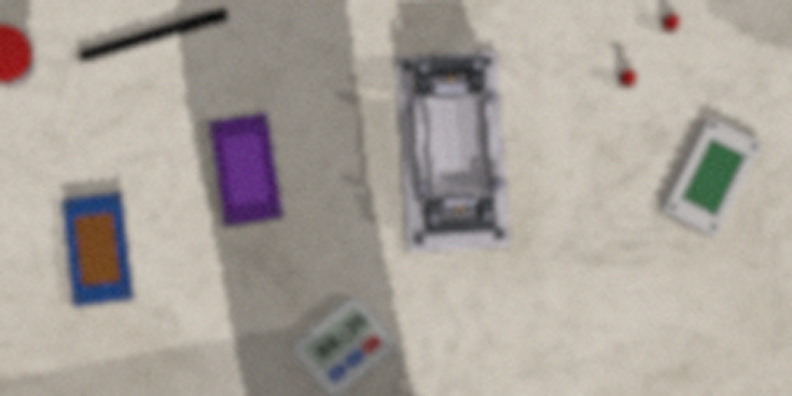

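```bash
cat >> h.py <<'E'
def avg(n,k):
    f=[env.read_camera(n) for _ in range(k)]
    D=np.array([x[1] for x in f]);D[D==0]=np.nan
    return np.mean([x[0] for x in f],0).astype(np.uint8),np.nanmedian(D,0)
def blob(n,C,X,r,lo,z):
    u,v=proj(n,X)[0].astype(int);m=np.zeros((480,640),np.uint8);s=np.s_[v-r:v+r,u-r:u+r];m[s]=C[...,2][s]>lo
    k,l,st,_=cv2.connectedComponentsWithStats(m);return rect(n,l==1+np.argmax(st[1:,4]),z)
E
python3 - <<'E'
from h import *
for n in("top","side"):
    p,d=avg(n,8);C=cloud(n,d);np.save(n+"C.npy",C);cv2.imwrite(f"pics/{n}a.png",p)
    for nm,X,r,lo,z in(("blue",[.477,.265,.01],24,.006,.012),("white",[.5365,-.248,.01],22,.006,.012),("holder",[.56,-.031,.01],38,.0045,.009)):
        c,a,L,k=blob(n,C,X,r,lo,z);print(n,nm,c.round(4),a.round(2),L.round(4),k)
    # towers, posts: cloud-based
    q=C[(C[...,2]>.047)&(C[...,2]<.065)&(abs(C[...,0]-.56)<.1)&(abs(C[...,1]+.03)<.06)]
    if len(q):
        hi=q[q[:,0]>.56];lo=q[q[:,0]<.56];print(n,len(hi),len(lo),hi.mean(0).round(4),lo.mean(0).round(4))
E
```

```text
top blue [0.4769 0.2651] -172.29 [0.0904 0.0504] 605
top white [ 0.5363 -0.2482] 151.42 [0.0915 0.0501] 592
top holder [ 0.5592 -0.0309] -177.07 [0.1676 0.0858] 1846
top 127 113 [ 0.6164 -0.0284  0.0503] [ 0.5039 -0.0341  0.0508]
side blue [0.4721 0.2722] -173.58 [0.0911 0.0565] 532
side white [ 0.5326 -0.1059] 114.54 [0.1014 0.0454] 192
side holder [ 0.5688 -0.0576] 141.49 [0.195  0.1509] 1297
side 58 56 [ 0.6064 -0.0258  0.0502] [ 0.5098 -0.0316  0.0506]
```

carry_out([
  [-1,0.15,0.12,0,0],
  [-1,0.15,0.12,0,0],
  [-1,0.15,0.12,0,0],
  [-1,0.15,0.12,0,0],
  [-1,0.15,0.12,0,0],
  [-1,0.15,0.12,0,0],
  [-1,0.15,0.12,0,0],
  [-1,0.15,0.12,0,0],
  [-1,0.15,0.12,0,0],
  [-1,0.15,0.12,0,-0.0047],
  [-1,0.1,0.15,0,-0.0047],
  [-1,0,0.19,0,-0.0047],
  [-1,0,0.19,0,-0.0047],
  [-1,0,0.19,0,-0.0047],
  [-1,0,0.19,0,-0.0047],
  [-1,0,0.19,0,-0.0047],
  [-1,0,0.19,0,-0.0047],
  [-1,0,0.19,0,-0.0047],
  [-1,0,0.19,0,-0.0047],
  [-1,0,0.19,0,0],
])

```text
t: 2.9
ee_pos: [0.4873, 0.0374, 0.2329]
eef_rot: [[0.991, 0.134, 0.001], [0.134, -0.991, 0.0], [0.001, 0.0, -1.0]]
wrist_force: [0.1, -0.2, -0.1]
grip_width: 0.0931
```

carry_out([
  [-1,-0.01,0.19,0,0],
  [-1,-0.01,0.19,0,0],
  [-1,-0.01,0.19,0,0],
  [-1,-0.01,0.19,-0.05,0],
  [-1,-0.01,0.19,-0.1,0],
  [-1,0,0.188,-0.15,0],
  [-1,0,0,-0.2,0],
  [-1,0,0,-0.2,0],
  [-1,0,0,-0.15,0],
  [-1,0,0,0,0],
  [-1,0,0,0,0],
])

```text
t: 4.0
ee_pos: [0.4773, 0.2634, 0.063]
eef_rot: [[0.991, 0.135, -0.001], [0.135, -0.991, -0.0], [-0.001, 0.0, -1.0]]
wrist_force: [-0.1, -0.1, 1.1]
grip_width: 0.0928
```

carry_out([
  [-1,0,0.008,-0.12,0],
  [-1,0,0,-0.1,0],
  [-1,0,0,0,0],
  [1,0,0,0,0],
  [1,0,0,0,0],
  [1,0,0,0,0],
  [1,0,0,0,0],
  [1,0,0,0,0],
  [1,0,0,0,0],
])

```text
t: 4.9
ee_pos: [0.4775, 0.265, 0.0188]
eef_rot: [[0.991, 0.135, 0.0], [0.135, -0.991, -0.0], [0.0, 0.0, -1.0]]
wrist_force: [-0.6, -0.2, 3.5]
grip_width: 0.0498
```

carry_out([
  [1,0,0,0.15,0],
  [1,0,0,0.2,0],
  [1,0,0,0.15,0],
  [1,0.045,-0.164,0,-0.003],
  [1,0.045,-0.164,0,-0.003],
  [1,0.045,-0.164,0,-0.003],
  [1,0.045,-0.164,0,-0.003],
  [1,0.045,-0.164,0,-0.003],
  [1,0.045,-0.164,0,-0.003],
  [1,0.045,-0.164,0,-0.003],
  [1,0.045,-0.164,0,-0.003],
  [1,0.049,-0.166,0,-0.003],
  [1,0,0,0,0],
  [1,0,0,0,0],
])

```text
t: 6.3
ee_pos: [0.5589, -0.031, 0.1182]
eef_rot: [[0.999, 0.049, -0.001], [0.049, -0.999, 0.0], [-0.001, -0.001, -1.0]]
wrist_force: [1.1, 0.7, -1.6]
grip_width: 0.0494
```

```bash
python3 - <<'E'
from h import *
p,d=avg("side",2);t,_=avg("top",1);s=env.observe();print(s["ee_pos"],s["eef_rot"][:,1])
a=cv2.resize(p[160:300,250:450],(800,560),interpolation=3)
b=cv2.resize(t[190:290,300:420],(480,400),interpolation=3)
cv2.imwrite("pics/c2.png",a);cv2.imwrite("pics/c2t.png",b)
E
```

```text
[ 0.55880601 -0.02945758  0.11834433] [ 5.14447525e-02 -9.98675738e-01 -4.54971174e-04]h.py:18: RuntimeWarning: All-NaN slice encountered
  return np.mean([x[0] for x in f],0).astype(np.uint8),np.nanmedian(D,0)
```

View pics/c2.png

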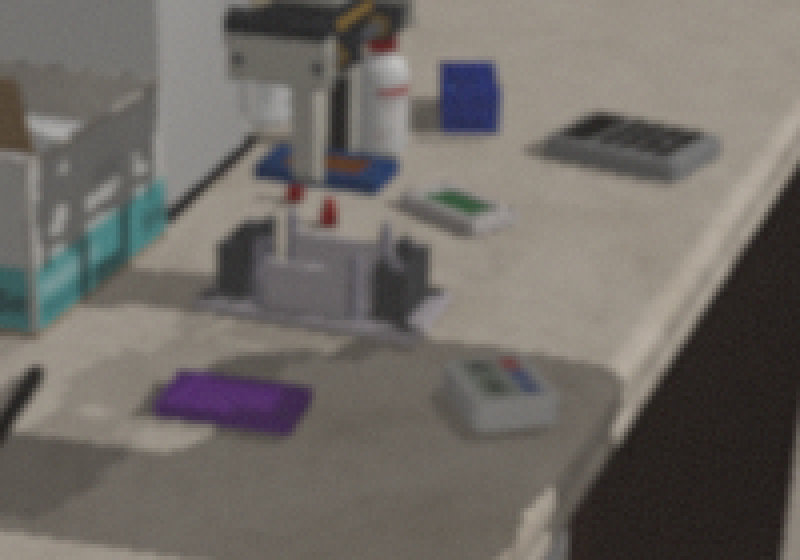

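The blue plate is held level over the holder, with its centre near crop (327,168), full frame (332,202). Next I'll check the plate's offset in the grasp and the holder pose against predicted outlines.

```bash
cat >> h.py <<'E'
def box(c,yaw,l,w,z0,z1):
    a=np.radians(yaw);R=np.array([[np.cos(a),-np.sin(a)],[np.sin(a),np.cos(a)]])
    q=np.array([[l,w],[l,-w],[-l,-w],[-l,w]])/2@R.T+c
    return np.array([[*k,z] for z in(z0,z1) for k in q])
def draw(im,n,X,col,f,o):
    P=((proj(n,X)-o)*f+f/2).astype(int)
    for i in range(len(P)//4): cv2.polylines(im,[P[4*i:4*i+4]],True,col,1,cv2.LINE_AA)
E
python3 - <<'E'
from h import *
p,d=avg("side",4);s=env.observe();e=s["ee_pos"];print(e)
zb=e[2]-.014-.0045
hsv=cv2.cvtColor(p,cv2.COLOR_BGR2HSV)
m=((hsv[...,0]>95)&(hsv[...,0]<125)&(hsv[...,1]>120)).astype(np.uint8);m[:190]=0;m[215:]=0;m[:,:305]=0;m[:,355:]=0
v,u=np.nonzero(m);P=proj("side",box(e[:2],2.95,.09,.05,zb,zb+.012))
print("meas u",u.min(),u.max()+1,"v",v.min(),v.max()+1,"pred u",P[:,0].min()+.5,P[:,0].max()+.5,"v",P[:,1].min()+.5,P[:,1].max()+.5)
f=8;o=np.array([295,190]);a=cv2.resize(p[190:255,295:375],None,fx=f,fy=f,interpolation=3);
H=np.array([.5592,-.0309])
draw(a,"side",box(e[:2],2.95,.09,.05,zb,zb+.012),(0,255,255),f,o)
draw(a,"side",box(H,2.93,.168,.086,.009,.009)[:4],(0,255,0),f,o)
draw(a,"side",box(H,2.93,.072,.062,.06,.06)[:4],(0,0,255),f,o)
draw(a,"side",box(H,2.93,.142,.05,.053,.053)[:4],(255,0,255),f,o)
t,_=avg("top",4);g=6;o2=np.array([325,195]);b=cv2.resize(t[195:275,325:395],None,fx=g,fy=g,interpolation=3)
cv2.imwrite("pics/c3.png",a)
E
```

```text
[ 0.55908388 -0.02965185  0.11862182]
meas u 317 348 v 198 207 pred u 312.9730782253386 349.87972093058886 v 194.4453589775947 208.2083036160831
```

View pics/c3.png

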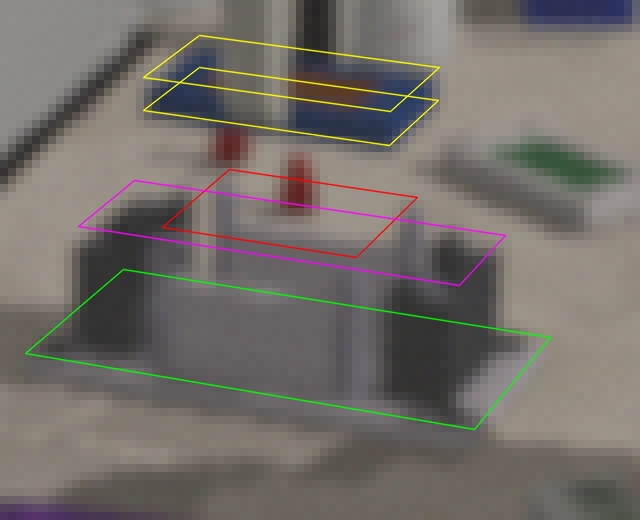

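carry_out([
  [1,0,-0.004,-0.1,0],
  [1,0,0,-0.1,0],
  [1,0,0,-0.05,0],
  [1,0,0,-0.02,0],
  [1,0,0,0,0],
])

```text
t: 7.35
ee_pos: [0.5598, -0.0316, 0.0651]
eef_rot: [[0.999, 0.05, 0.001], [0.05, -0.999, -0.0], [0.001, 0.0, -1.0]]
wrist_force: [0.7, -2.8, -2.5]
grip_width: 0.0493
```

carry_out([
  [1,0,0,-0.015,0],
  [1,0,0,-0.015,0],
  [1,0,0,0,0],
])

```text
t: 7.65
ee_pos: [0.5601, -0.0317, 0.0591]
eef_rot: [[0.999, 0.05, 0.002], [0.05, -0.999, -0.001], [0.002, 0.001, -1.0]]
wrist_force: [3.5, -2.2, 1.4]
grip_width: 0.0495
```

carry_out([
  [1,0.003,0,-0.005,0],
  [0.4,0,0,0,0],
  [0.0,0,0,0,0],
  [-0.3,0,0,0,0],
  [-0.3,0,0,0,0],
  [-0.3,0,0,0.15,0],
  [-0.3,0,0,0.2,0],
  [-0.3,0,0,0.2,0],
  [1,0,0.2,0.2,0],
  [1,0,0.2,0.2,0],
  [1,0,0.2,0,0],
  [1,0,0.2,0,0],
  [1,0,0,0,0],
])

```text
t: 8.95
ee_pos: [0.5588, 0.1241, 0.2381]
eef_rot: [[0.998, 0.055, -0.001], [0.055, -0.998, 0.002], [-0.001, -0.002, -1.0]]
wrist_force: [-0.0, -0.9, 0.2]
grip_width: 0.0249
```

```bash
python3 - <<'E'
from h import *
p,d=avg("side",2);t,td=avg("top",3);s=env.observe();print(s["ee_pos"],s["grip_width"])
a=cv2.resize(p[190:255,295:375],(492,400),interpolation=3);b=cv2.resize(t[195:275,325:395],(300,343),interpolation=3)
o=np.zeros((400,800,3),np.uint8);o[:,:492]=a;o[:343,500:]=b;cv2.imwrite("pics/c4.png",o)
C=cloud("top",td);H=np.array([.5592,-.0309]);a=np.radians(2.93);R=np.array([[np.cos(a),-np.sin(a)],[np.sin(a),np.cos(a)]])
q=(C[...,:2]-H)@R
for lo in(-40,-25,-10,10,25): 
    k=(q[...,0]>lo/1e3)&(q[...,0]<(lo+15)/1e3)&(abs(q[...,1])<.018);print(lo,np.nanmedian(C[...,2][k]).round(4),k.sum())
E
```

```text
[0.55960021 0.11839968 0.23780883] 0.005098063665322406
-40 0.0522 77
-25 0.0498 72
-10 0.0479 73
10 0.0457 68
25 0.0449 75h.py:18: RuntimeWarning: All-NaN slice encountered
  return np.mean([x[0] for x in f],0).astype(np.uint8),np.nanmedian(D,0)
```

View pics/c4.png

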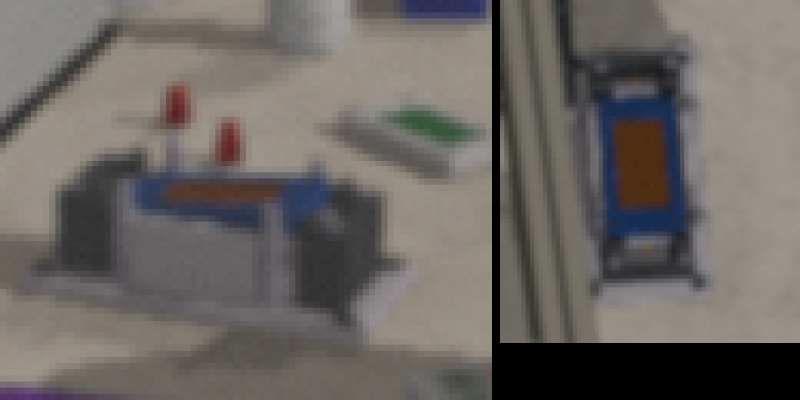

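The blue plate is inside the posts and tilted: the -x end is high (top at about 52 mm) and the +x end is at 45 mm. I'll press the -x end first.

carry_out([
  [1,-0.06,-0.19,0,0],
  [1,-0.06,-0.19,-0.1,0],
  [1,-0.06,-0.19,-0.1,0],
  [1,0,-0.19,-0.1,0],
  [1,0,0,-0.15,0],
  [1,0,0,-0.1,0],
  [1,0,0,0,0],
  [1,0,0,0,0],
  [1,0,0,0,0],
])

```text
t: 10.1
ee_pos: [0.5248, -0.033, 0.13]
eef_rot: [[0.999, 0.05, 0.002], [0.05, -0.999, -0.0], [0.002, 0.0, -1.0]]
wrist_force: [0.2, -0.1, -0.4]
grip_width: 0.0002
```

```bash
python3 - <<'E'
from h import *
for _ in range(3): print(env.observe()["ee_pos"])
E
```

```text
[ 0.52482122 -0.03301408  0.13002516]
[ 0.52482122 -0.03301408  0.13002516]
[ 0.52482122 -0.03301408  0.13002516]
```

carry_out([
  [1,0,0,-0.15,0],
  [1,0,0,-0.1,0],
  [1,0,0,-0.05,0],
  [1,0,0,-0.01,0],
  [1,0,0,-0.01,0],
  [1,0,0,-0.01,0],
  [1,0,0,-0.01,0],
  [1,0,0,0,0],
])

```text
t: 10.9
ee_pos: [0.5242, -0.0326, 0.0607]
eef_rot: [[0.999, 0.05, 0.001], [0.05, -0.999, -0.0], [0.001, 0.0, -1.0]]
wrist_force: [0.3, 0.4, -0.1]
grip_width: 0.0001
```

carry_out([
  [1,0,0,-0.01,0],
  [1,0,0,-0.01,0],
  [1,0,0,-0.01,0],
  [1,0,0,0,0],
])

```text
t: 11.3
ee_pos: [0.524, -0.0327, 0.0543]
eef_rot: [[0.999, 0.05, 0.0], [0.05, -0.999, -0.0], [0.0, 0.0, -1.0]]
wrist_force: [0.9, -0.7, 0.3]
grip_width: 0.0003
```

carry_out([
  [1,0,0,-0.01,0],
  [1,0,0,-0.01,0],
  [1,0,0,0,0],
])

```text
t: 11.6
ee_pos: [0.5243, -0.0327, 0.0503]
eef_rot: [[0.999, 0.05, 0.001], [0.05, -0.999, -0.0], [0.001, 0.0, -1.0]]
wrist_force: [3.5, -0.3, -0.4]
grip_width: 0.0004
```

carry_out([
  [1,0.01,0,-0.01,0],
  [1,0,0,-0.005,0],
  [1,0,0,0,0],
])

```text
t: 11.9
ee_pos: [0.5255, -0.0327, 0.049]
eef_rot: [[0.999, 0.05, -0.002], [0.05, -0.999, -0.0], [-0.002, 0.0, -1.0]]
wrist_force: [-10.1, 0.8, 22.0]
grip_width: 0.0003
```

carry_out([
  [1,0,0,0.1,0],
  [1,0,0,0.1,0],
  [1,0.17,0.009,0,0],
  [1,0.17,0.009,0,0],
  [1,0,0,-0.05,0],
  [1,0,0,-0.03,0],
  [1,0,0,-0.02,0],
  [1,0,0,-0.02,0],
  [1,0,0,-0.02,0],
  [1,0,0,-0.01,0],
  [1,0,0,0,0],
])

```text
t: 13.0
ee_pos: [0.5935, -0.0291, 0.0572]
eef_rot: [[0.999, 0.05, -0.0], [0.05, -0.999, 0.0], [-0.0, -0.0, -1.0]]
wrist_force: [-0.5, 0.4, -0.5]
grip_width: 0.0005
```

carry_out([
  [1,0,0,-0.015,0],
  [1,0,0,-0.01,0],
  [1,0,0,-0.01,0],
  [1,0,0,0,0],
])

```text
t: 13.4
ee_pos: [0.5942, -0.0291, 0.0504]
eef_rot: [[0.999, 0.05, 0.001], [0.05, -0.999, -0.0], [0.001, 0.0, -1.0]]
wrist_force: [0.6, 0.4, 0.7]
grip_width: 0.0005
```

carry_out([
  [1,0,0,-0.005,0],
  [1,0,0,-0.005,0],
  [1,0,0,-0.005,0],
  [1,0,0,0,0],
  [1,0,0,0,0],
])

```text
t: 13.9
ee_pos: [0.5937, -0.029, 0.0482]
eef_rot: [[0.999, 0.05, -0.001], [0.05, -0.999, 0.0], [-0.001, -0.0, -1.0]]
wrist_force: [-5.5, 1.0, 10.3]
grip_width: 0.0007
```

carry_out([
  [1,0,0,-0.004,0],
  [1,0,0,0,0],
  [1,0,0,0,0],
  [1,0,0,0,0],
  [1,0,0,0,0],
  [1,0,0,0,0],
])

```text
t: 14.5
ee_pos: [0.5937, -0.029, 0.0482]
eef_rot: [[0.999, 0.05, -0.001], [0.05, -0.999, -0.0], [-0.001, 0.0, -1.0]]
wrist_force: [-8.1, 0.5, 16.1]
grip_width: 0.0006
```

carry_out([
  [1,0,0,0.05,0],
  [1,0,0,0.05,0],
  [1,-0.17,-0.009,0,0],
  [1,-0.17,-0.009,0,0],
  [1,0,0,-0.05,0],
  [1,0,0,-0.03,0],
  [1,0,0,-0.01,0],
  [1,0,0,-0.005,0],
  [1,0,0,0,0],
])

```text
t: 15.4
ee_pos: [0.5266, -0.0327, 0.0483]
eef_rot: [[0.999, 0.051, -0.001], [0.051, -0.999, -0.0], [-0.001, 0.0, -1.0]]
wrist_force: [-5.3, 0.7, 7.9]
grip_width: 0.0003
```

carry_out([
  [1,0,0,-0.008,0],
  [1,0,0,0,0],
  [1,0,0,0,0],
  [1,0,0,0,0],
  [1,0,0,0,0],
  [1,0,0,0,0],
])

```text
t: 16.0
ee_pos: [0.5267, -0.0327, 0.0482]
eef_rot: [[0.999, 0.051, -0.001], [0.051, -0.999, -0.0], [-0.001, 0.0, -1.0]]
wrist_force: [-12.8, 0.3, 23.3]
grip_width: 0.0004
```

carry_out([
  [1,0,0,0.05,0],
  [1,0.085,0.005,0,0],
  [1,0.085,0.005,0,0],
  [1,0,0,-0.03,0],
  [1,0,0,-0.02,0],
  [1,0,0,-0.004,0],
  [1,0,0,0,0],
  [1,0,0,0,0],
  [1,0,0,0,0],
  [1,0,0,0,0],
  [1,0,0,0,0],
  [1,0,0,0,0],
  [1,0,0,0,0],
  [1,0,0,0,0],
])

```text
t: 17.4
ee_pos: [0.5615, -0.0307, 0.0482]
eef_rot: [[0.999, 0.05, 0.004], [0.05, -0.999, -0.0], [0.004, 0.0, -1.0]]
wrist_force: [-5.4, 1.4, 23.4]
grip_width: 0.0003
```

carry_out([
  [1,0,0,0.2,0],
  [1,0,0,0.2,0],
  [1,0,0,0.2,0],
  [-1,-0.021,-0.181,0,-0.0292],
  [-1,-0.021,-0.181,0,-0.0292],
  [-1,-0.021,-0.181,0,-0.0292],
  [-1,-0.021,-0.181,0,-0.0292],
  [-1,-0.021,-0.181,0,-0.0292],
  [-1,-0.021,-0.181,0,-0.0292],
  [-1,0,0,0,0],
  [-1,0,0,0,0],
])

```text
t: 18.5
ee_pos: [0.5338, -0.2481, 0.1642]
eef_rot: [[0.877, -0.48, -0.001], [-0.48, -0.877, 0.001], [-0.002, -0.0, -1.0]]
wrist_force: [0.8, 0.3, 0.0]
grip_width: 0.0599
```

```bash
cat > chk.py <<'E'
from h import *
import warnings;warnings.simplefilter("ignore")
t,td=avg("top",4);s=env.observe();print(s["ee_pos"],s["grip_width"],s["wrist_force"].round(1))
C=cloud("top",td);H=np.array([.5592,-.0309]);a=np.radians(2.93);R=np.array([[np.cos(a),-np.sin(a)],[np.sin(a),np.cos(a)]])
q=(C[...,:2]-H)@R
for lo in(-40,-25,-10,10,25):
    for sy in(-1,1):
        k=(q[...,0]>lo/1e3)&(q[...,0]<(lo+15)/1e3)&(sy*q[...,1]>0)&(sy*q[...,1]<.018);print(lo,sy,np.nanmedian(C[...,2][k]).round(4),k.sum())
E
python3 chk.py
```

```text
[ 0.53473627 -0.24652401  0.16486715] 0.07608270022433893 [0.8 0.3 0.4]
-40 -1 0.0337 38
-40 1 0.0345 32
-25 -1 0.0329 37
-25 1 0.0327 40
-10 -1 0.0327 33
-10 1 0.0325 33
10 -1 0.0327 40
10 1 0.0327 32
25 -1 0.0333 33
25 1 0.0338 41
```

The blue plate reads 32.5 to 34.5 mm all over, so it is flat and home. Now the white plate.

carry_out([
  [-1,0.008,-0.005,-0.1,0],
  [-1,0,0,-0.2,0],
  [-1,0,0,-0.2,0],
  [-1,0,0,0,0],
  [-1,0,0,0,0],
])

```text
t: 19.2
ee_pos: [0.5359, -0.2477, 0.0651]
eef_rot: [[0.878, -0.478, -0.002], [-0.478, -0.878, 0.001], [-0.002, -0.0, -1.0]]
wrist_force: [-0.0, -0.0, 1.0]
grip_width: 0.0933
```

carry_out([
  [-1,0.002,-0.002,-0.13,0],
  [-1,0,0,-0.103,0],
  [-1,0,0,0,0],
  [1,0,0,0,0],
  [1,0,0,0,0],
  [1,0,0,0,0],
  [1,0,0,0,0],
  [1,0,0,0,0],
  [1,0,0,0,0],
])

```text
t: 20.1
ee_pos: [0.5367, -0.2494, 0.0188]
eef_rot: [[0.878, -0.48, 0.0], [-0.48, -0.878, -0.0], [0.0, 0.0, -1.0]]
wrist_force: [0.0, -0.5, 3.8]
grip_width: 0.0495
```

carry_out([
  [1,0,0,0.15,0],
  [1,0,0,0.2,0],
  [1,0,0,0.15,0],
  [1,0.0166,0.156,0,0.0251],
  [1,0.0166,0.156,0,0.0251],
  [1,0.0166,0.156,0,0.0251],
  [1,0.0166,0.156,0,0.0251],
  [1,0.0166,0.156,0,0.0251],
  [1,0.0166,0.156,0,0.0251],
  [1,0.0166,0.156,0,0.0251],
  [1,0,0,0,0],
  [1,0,0,0,0],
  [1,0,0,0,0],
])

```text
t: 21.4
ee_pos: [0.5597, -0.0316, 0.1184]
eef_rot: [[0.999, 0.051, -0.0], [0.051, -0.999, -0.0], [-0.0, 0.0, -1.0]]
wrist_force: [-0.3, 0.2, -0.7]
grip_width: 0.0493
```

```bash
python3 - <<'E'
from h import *
p,d=avg("side",4);s=env.observe();e=s["ee_pos"];print(e,s["eef_rot"][:,1])
zb=e[2]-.0185;f=8;o=np.array([295,190]);a=cv2.resize(p[190:255,295:375],None,fx=f,fy=f,interpolation=3)
draw(a,"side",box(e[:2],2.95,.09,.05,zb,zb+.012),(0,255,255),f,o);cv2.imwrite("pics/c5.png",a)
E
```

```text
[ 0.55978684 -0.03178626  0.11849275] [ 5.02194965e-02 -9.98738202e-01  7.50854093e-05]
```

View pics/c5.png

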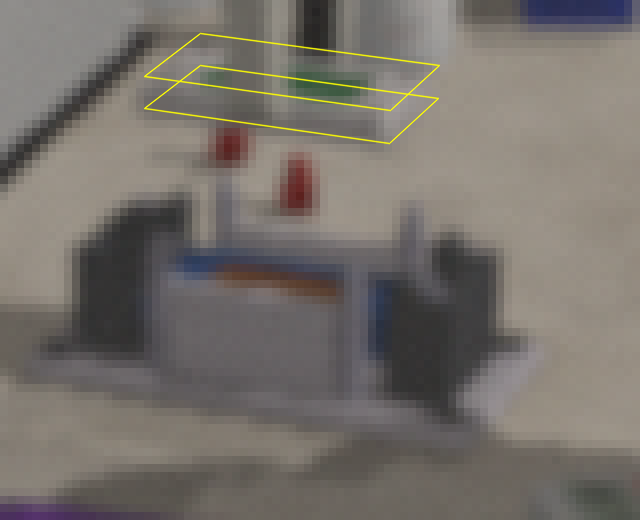

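```bash
python3 - <<'E'
from h import *
p,d=avg("side",6);f=8
a=cv2.resize(p[190:215,305:360],None,fx=14,fy=14,interpolation=2).astype(float)
g=cv2.createCLAHE(4,(2,2)).apply(cv2.cvtColor(a.astype(np.uint8),cv2.COLOR_BGR2GRAY))
dd=cv2.resize(np.where(np.isnan(d),0,d)[190:215,305:360].astype(np.float32),None,fx=14,fy=14,interpolation=0)
e=env.observe()["ee_pos"];zb=e[2]-.0185
dep=(np.array([*e[:2],zb])@env.camera_info("side")["R"].T+env.camera_info("side")["t"])[2];print(dep)
b=np.uint8(np.clip((dd-dep+.1)/.2,0,1)*255);cv2.imwrite("pics/c6.png",np.vstack([g,b]))
C=cloud("side",d)[190:215,305:360];k=(abs(C[...,2]-zb-.006)<.012);q=C[k];H=e[:2];an=np.radians(2.93)
x=(q[:,:2]-H)@[np.cos(an),np.sin(an)];y=(q[:,:2]-H)@[-np.sin(an),np.cos(an)]
i=(abs(x)<.07)&(abs(y)<.035);print(i.sum(),np.percentile(x[i],[0,1,3,10,50,90,97,99,100]).round(4),np.percentile(y[i],[1,5,50,95,99]).round(4))
E
```

```text
1.2355251362699189
279 [-0.0452 -0.0449 -0.0447 -0.042  -0.01    0.0359  0.0416  0.0427  0.044 ] [-0.0285 -0.0229  0.0142  0.0289  0.0338]
```

View pics/c6.png

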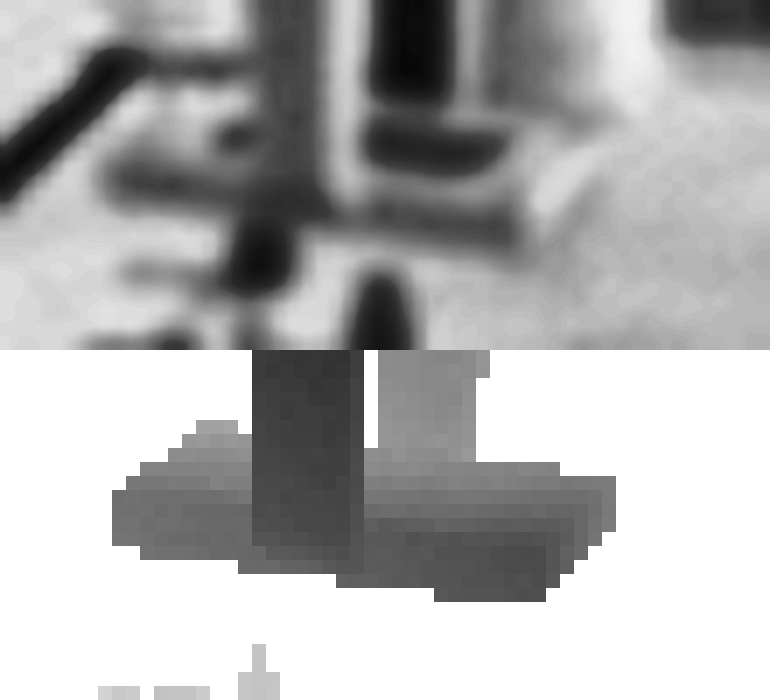

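The depth silhouette spans columns 313 to 349 against 313 to 350 predicted, so the plate is centred in the grasp. Lowering it in.

carry_out([
  [1,0,0.002,-0.1,0],
  [1,0,0,-0.1,0],
  [1,0,0,-0.05,0],
  [1,0,0,-0.02,0],
  [1,0,0,-0.015,0],
  [1,0,0,-0.015,0],
  [1,0,0,0,0],
])

```text
t: 22.6
ee_pos: [0.5604, -0.0315, 0.059]
eef_rot: [[0.999, 0.052, 0.001], [0.052, -0.999, -0.002], [0.001, 0.002, -1.0]]
wrist_force: [0.0, -5.6, -0.3]
grip_width: 0.0498
```

carry_out([
  [1,0,-0.003,-0.005,0],
  [0.4,0,0,0,0],
  [0.0,0,0,0,0],
  [-0.3,0,0,0,0],
  [-0.3,0,0,0,0],
  [-0.3,0,0,0.15,0],
  [-0.3,0,0,0.2,0],
  [-0.3,0,0,0.15,0],
  [1,0,0.2,0.1,0],
  [1,0,0.2,0.1,0],
  [1,0,0.2,0,0],
  [1,0,0.2,0,0],
  [1,0,0,0,0],
])

```text
t: 23.9
ee_pos: [0.5591, 0.1339, 0.1973]
eef_rot: [[0.998, 0.057, -0.001], [0.057, -0.998, 0.002], [-0.0, -0.002, -1.0]]
wrist_force: [0.1, -0.3, 0.0]
grip_width: 0.0248
```

```bash
python3 chk.py
```

```text
[0.5596166 0.1284215 0.1970455] 0.009018399240648144 [-0.1 -0.6 -1.1]
-40 -1 0.0466 34
-40 1 0.047 39
-25 -1 0.0464 41
-25 1 0.0465 34
-10 -1 0.0481 39
-10 1 0.0473 36
10 -1 0.0492 38
10 1 0.0493 37
25 -1 0.0516 39
25 1 0.0513 33
```

carry_out([
  [1,0.057,-0.197,0,0],
  [1,0.057,-0.197,0,0],
  [1,0.057,-0.197,-0.05,0],
  [1,0,-0.197,-0.1,0],
  [1,0,0,-0.15,0],
  [1,0,0,-0.15,0],
  [1,0,0,0,0],
  [1,0,0,0,0],
])

```text
t: 24.9
ee_pos: [0.5934, -0.0295, 0.1074]
eef_rot: [[0.999, 0.05, -0.002], [0.05, -0.999, 0.0], [-0.002, -0.0, -1.0]]
wrist_force: [-0.1, 0.1, 0.9]
grip_width: 0.0004
```

carry_out([
  [1,0,0,-0.1,0],
  [1,0,0,-0.08,0],
  [1,0,0,-0.01,0],
  [1,0,0,-0.01,0],
  [1,0,0,-0.01,0],
  [1,0,0,-0.01,0],
  [1,0,0,0,0],
])

```text
t: 25.6
ee_pos: [0.5947, -0.0287, 0.0646]
eef_rot: [[0.999, 0.052, 0.001], [0.052, -0.999, -0.0], [0.001, 0.0, -1.0]]
wrist_force: [-1.0, -0.6, 1.7]
grip_width: 0.0005
```

carry_out([
  [1,0,0,-0.01,0],
  [1,0,0,-0.005,0],
  [1,0,0,-0.005,0],
  [1,0,0,0,0],
])

```text
t: 26.0
ee_pos: [0.5944, -0.0287, 0.0603]
eef_rot: [[0.999, 0.052, 0.0], [0.052, -0.999, -0.0], [0.0, 0.0, -1.0]]
wrist_force: [-3.2, 1.3, 7.3]
grip_width: 0.0005
```

carry_out([
  [1,0,0,-0.006,0],
  [1,0,0,0,0],
  [1,0,0,0,0],
  [1,0,0,0,0],
  [1,0,0,0,0],
  [1,0,0,0,0],
])

```text
t: 26.6
ee_pos: [0.5945, -0.0286, 0.0602]
eef_rot: [[0.999, 0.052, 0.001], [0.052, -0.999, -0.0], [0.001, 0.0, -1.0]]
wrist_force: [-7.3, 1.5, 16.4]
grip_width: 0.0002
```

carry_out([
  [1,0,0,0.05,0],
  [1,0,0,0.05,0],
  [1,-0.17,-0.01,0,0],
  [1,-0.17,-0.01,0,0],
  [1,0,0,-0.05,0],
  [1,0,0,-0.03,0],
  [1,0,0,-0.01,0],
  [1,0,0,-0.005,0],
  [1,0,0,0,0],
])

```text
t: 27.5
ee_pos: [0.5268, -0.0327, 0.0603]
eef_rot: [[0.999, 0.052, -0.001], [0.052, -0.999, -0.0], [-0.001, -0.0, -1.0]]
wrist_force: [-7.3, -0.2, 9.8]
grip_width: 0.0003
```

carry_out([
  [1,0,0,-0.007,0],
  [1,0,0,0,0],
  [1,0,0,0,0],
  [1,0,0,0,0],
  [1,0,0,0,0],
  [1,0,0,0,0],
])

```text
t: 28.1
ee_pos: [0.5268, -0.0327, 0.0602]
eef_rot: [[0.999, 0.052, -0.001], [0.052, -0.999, -0.0], [-0.001, 0.0, -1.0]]
wrist_force: [-13.7, 1.1, 22.3]
grip_width: 0.0001
```

carry_out([
  [1,0,0,0.05,0],
  [1,0.085,0.005,0,0],
  [1,0.085,0.005,0,0],
  [1,0,0,-0.03,0],
  [1,0,0,-0.02,0],
  [1,0,0,-0.004,0],
  [1,0,0,0,0],
  [1,0,0,0,0],
  [1,0,0,0,0],
  [1,0,0,0,0],
  [1,0,0,0,0],
  [1,0,0,0,0],
  [1,0,0,0,0],
  [1,0,0,0,0],
])

```text
t: 29.5
ee_pos: [0.5619, -0.0307, 0.0602]
eef_rot: [[0.999, 0.052, 0.004], [0.052, -0.999, -0.0], [0.004, 0.0, -1.0]]
wrist_force: [-6.0, 0.4, 20.8]
grip_width: 0.0006
```

carry_out([
  [1,0,0,0.2,0],
  [1,0,0,0.2,0],
  [1,0,0,0.2,0],
  [1,0,0.19,0,0],
  [1,0,0.19,0,0],
  [1,0,0.19,0,0],
  [1,0,0.19,0,0],
  [1,0,0.19,0,0],
  [1,0,0,0,0],
  [1,0,0,0,0],
])

```text
t: 30.5
ee_pos: [0.5594, 0.1597, 0.1763]
eef_rot: [[0.999, 0.054, -0.001], [0.054, -0.999, -0.001], [-0.001, 0.001, -1.0]]
wrist_force: [-0.7, -0.4, -0.0]
grip_width: 0.0003
```

```bash
python3 chk.py; python3 - <<'E'
from h import *
p,d=avg("side",2);t,td=avg("top",2)
a=cv2.resize(p[160:300,230:400],(486,400),interpolation=3);b=cv2.resize(t[190:310,300:390],(300,400),interpolation=3)
cv2.imwrite("pics/c7.png",np.hstack([a,b]))
E
```

```text
[0.56009572 0.15804513 0.17692684] 0.0009752089823844781 [-0.5 -1.   0.2]
-40 -1 0.0452 32
-40 1 0.0454 39
-25 -1 0.0445 41
-25 1 0.0443 35
-10 -1 0.0448 34
-10 1 0.0448 37
10 -1 0.045 36
10 1 0.0451 33
25 -1 0.0452 39
25 1 0.045 40h.py:18: RuntimeWarning: All-NaN slice encountered
  return np.mean([x[0] for x in f],0).astype(np.uint8),np.nanmedian(D,0)
```

View pics/c7.png

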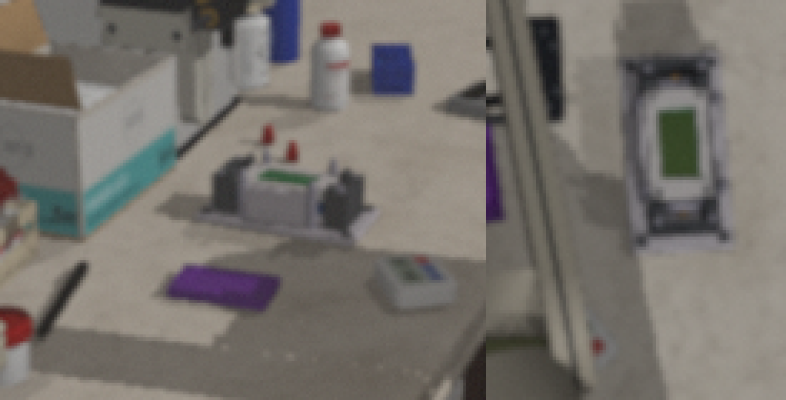

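The white plate lies flat in the holder at side-crop (285,180), top reading 44 to 45.5 mm (46 expected, with blue having read about 1 mm low as well). The timer, pen and bottle look undisturbed.

```bash
python3 -c "
from cell import env
print(env.close_job())"
```

```text
the job is handed in; nothing more can be done
None
```

Both filter plates are in the holder, blue at the bottom and white flat on top. I handed the job in at about 31 s of the 70 s allowed.

- **Blue plate:** I laid it in and let go, then pressed both ends and the middle with closed fingertips. The firm holds were 16 to 23 N for about half a second or more each. With the arm moved aside, its top read 32.5 to 34.5 mm all over (34 mm expected), so I took it as flat and home before fetching the white one.
- **White plate:** I did the same, with holds of 16 to 22 N. Under the press, the fingertips stood at 46.2 mm at both ends and the middle, against 46 mm for fully seated. The last depth check read 44 to 45.5 mm, level to about 1 mm. That is about 1 mm low, a bias the blue reading showed too.
- **Other objects:** The last pictures showed the timer, pen and bottle apparently undisturbed. I kept clear of the capped cup but did not check it closely or measure its position again.
- **Disagreement:** In the side camera, predicted outlines sat about 1 pixel off. I relied on the top camera for position and used the side view only to check each plate in the grasp.

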